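# Hang the nozzle basket on the twin hook

## Robot

A 6-joint arm with a two-finger parallel gripper is mounted at the origin on a cart in front of the work surface, level with it; the furniture and walls round the work are solid. World frame = base frame: x ahead of the robot, y to its left, z up, the work surface at z = 0. Lengths are in m, angles in rad, forces in N, time in s.
With the tool pointing down it reaches from about 0.325 to 0.875 m from the base axis. Payload 4.4 kg.
Tool frame: the origin (TCP) lies at the very end of the fingers, on their centre line; the grasp point (between the pads) lies 19 mm behind it; z points along the fingers, y is the line along which they close (so a half turn about z gives the same grasp; the last joint's range is limited). The gripper opens to 85 mm and grips with 20 to 120 N. Pads are 22 mm wide; open, the fingers measure 114 mm over their backs; the gripper's body (76 mm by 85 mm) begins 54 mm behind the grasp point. The pads swing forward as they close: fully open they stand 13 mm farther back than shut.
Start: joints at [1.054, 0.207, 1.542, -0, 1.393, -0.15], TCP at [0.206, 0.537, 0.231] pointing down, gripper open.
Joint ranges: [-2.73, 2.73], [-0.86, 2.22], [0.23, 2.46], [-1.11, 4.25], [0.08, 2.63], [-2.82, 2.82]. Speed limits (rad/s): [2.79, 2.79, 3.14, 3.14, 3.14, 3.14].

## Interface

Orientations are given as a unit quaternion [x, y, z, w].
In Python, from cell import * gives the robot as it stands. The module is installed in compiled form; this text tells all that it offers.
- The arm moves only by the tool apply_moves, never from a script. Its argument "series" is a list of rows, each a list of 3 entries, a list of its own where there are three numbers: the shift along the tool's x, y, z in cm, then the turn, a rotation vector about the tool's x, y, z in rad, then the opening, from 0 (shut) to 1 (fully open). A call has 1 to 12 rows; each row is the pose to reach, as a shift and turn from the pose commanded when the call began, along the tool's axes at that moment; what a row does not reach only later rows make up. A row lasts 1/8 s, in which the tool goes at most 62.5 mm and 10.7 degrees, less where a joint would pass 70% of its speed; a pose out of reach is approached as far as the arm can. A call with a gripper value outside its range is refused whole. The fingers move at their own pace and stop on an object; "newtons" is the grip in N (left out, the last holds). Time passes only in rows, so rows that repeat a pose let the fingers close. It gives the time, the measured TCP pose, the force, the opening and the grip force at its end, in the units of the state.
- sense(): the state, without advancing time (a new reading comes with each control period).
- grab_frame(name): name is "side" or "top"; returns the picture (480x640x3 uint8, blue, green, red); there is no depth.
- calibration(name): a dict with "camera_matrix" (3x3 intrinsics, pixels), "view" (4x4, takes a point from world to camera coordinates). Camera axes: x right, y up, looking along -z (the intrinsics and any distortion apply to the point x, -y, -z); pixel columns grow to the right and rows downward; lengths in m; the calibration is good to about 2 mm. A picture is of the moment at which its call begins. calibration takes no time and is no camera call.
- finish_job(): hands the job in; it is judged then, once.
The state is a dict: "t": time; "q": joint angles; "dq": joint speeds; "tau": joint torques, N m; "tool_pos": TCP position; "tcp_rot": TCP orientation; "contact_force": force on the tool from outside, world axes, zero at the start; "wrist_torque": the same for the moment, N m; "grip_width": finger opening in m; "grasp_force": force on a finger pad.
Only numpy, scipy, OpenCV 4.12 (cv2) and the standard library are available. Lean on these libraries where they do the work, as an engineer would, in place of code of your own. Each camera call takes 0.05 s, during which the arm holds its last target. There are 200 camera calls.

## Task

Swing the folded bail of the blue nozzle basket up until it is upright while the basket still stands on the bench; then carry the basket by its bail and hang it on the twin-prong hook stand, with the bail's bar lying in the dips of both prongs, and let go. Keep the basket from tipping over and leave the yellow basket where it is.

Things in the scene. Friction and masses are not known exactly. Their poses are not given: they have to be found in the camera images.
- blue_basket: Blue metal basket, 90 (x) x 160 (y) x 60 mm (z), about 0.5 kg, open-topped, three copper-coloured nozzles fixed inside (below the rim). Origin at the centre of its underside, z up. A steel bail pivots at the middles of its short ends, on an axis along y 50 mm above the origin. Folded, it sticks out over the -x side, which is turned to the robot's right.
- bail (a joint): Angle in rad of the blue basket's bail. 0: folded, at rest on its stop 30 degrees above level, over the basket's -x side. 1.047: upright. 1.187: other stop, 8 degrees past upright (towards +x), where it stays when let go; let go well before upright it falls back. Turns easily (under 1 N at the bar).
- bail_grip (a point): Middle of the bar of the blue basket's bail, in its black rubber sleeve (14 mm thick, 44 mm long: pinch here). The bar runs along the basket's y, which is also the point's y, 100 mm from the pivot axis; beyond the sleeve it is 8 mm wire; the legs are 87 mm either side. Upright, the bar is 90 mm above the rim and 150 mm above the underside.
- hook_seat (a point): Where the bar's middle rests when hung, 217 mm above the bench, midway between the prongs of a bolted stand. x points from the tips to the uprights (100 mm behind), y along the hung bar, z up (tips face robot right). Prongs: 10 mm rods at y +-52 mm; red tips 18 mm in front, tops 16 mm above; rods behind 18 mm above at most. Bring the bar over the tips from -x, prongs inside the bail; lower.
- yellow_basket: Yellow basket of the same form and size with a bail of its own, holding a small carton and a round white case. Not to be moved. Its folded bail reaches 107 mm above the bench. Origin at the centre of its underside.

How it is judged:
On the way:
1. the blue basket's bail is raised to within 10 degrees of upright while the basket stands on the bench (value of joint bail above 0.87 rad and height (world z) of blue_basket below 0.01 m and angle between blue_basket's own z axis and vertical below 0.12 rad), for 0.2 s.
At the end, for the whole second after the job is handed in: The blue basket hangs clear of the bench from the hook stand, level within 15 degrees and at rest (below 0.05 m/s): the middle of its bar within 15 mm of the seat front to back, 30 mm along the bar and 10 mm in height, the bar in line with the seat within 10 degrees (x of bail_grip in the frame of hook_seat between -0.015 and 0.015 m and y of bail_grip in the frame of hook_seat between -0.03 and 0.03 m and z of bail_grip in the frame of hook_seat between -0.01 and 0.01 m and angle between the y axis of bail_grip and the y axis of hook_seat, either way round below 0.18 rad and height (world z) of blue_basket above 0.04 m and angle between blue_basket's own z axis and vertical below 0.26 rad and linear speed of blue_basket below 0.05 m/s); the robot touches nothing.
It fails at once if the yellow basket is moved by more than 30 mm (distance of yellow_basket from where it was at the start of the episode above 0.03 m).
It fails at once if the blue basket is tipped by more than 45 degrees (angle between blue_basket's own z axis and vertical above 0.79 rad).
It also fails if it takes over 54 s, if anything falls off the work surface, if the arm or the gripper's body presses on something with over 40 N, if the wrist force passes 120 N, or if a joint passes its speed limit or range.

## Working session

There is one attempt and no reset: what is moved stays moved. The work goes in short steps, Python scripts to look and compute and a tool call to move; the robot and the scene stay as the last step left them, time stands still between calls to the robot, and variables do not carry over. Pictures are saved under pics/ and viewed, at most 10 in all, crops included, and the job is handed in when it is done.

Besides the shell and the picture viewer there is one more tool, called as name([rows], argument=value, ...), one row to a line, values as JSON. apply_moves: Moves the arm, as the interface text tells. Its arguments: {"type":"object","properties":{"series":{"type":"array","items":{"type":"array"}},"newtons":{"type":"number"}},"required":["series"]}

```bash
mkdir -p pics; python3 - <<'E'
from cell import *
import cv2,numpy as np
for n in("side","top"):
    cv2.imwrite(f"pics/{n}0.png",grab_frame(n)); c=calibration(n); print(n,np.round(c["camera_matrix"],1).tolist(),np.round(c["view"],4).tolist(),c.keys())
s=sense();print({k:np.round(v,3).tolist() for k,v in s.items()})
E
```

```text
side [[531.2, 0.0, 320.1], [0.0, 531.2, 234.3], [0.0, 0.0, 1.0]] [[0.8719, -0.4893, -0.0213, -0.4283], [0.2045, 0.3243, 0.9236, -0.2323], [-0.445, -0.8096, 0.3828, -1.0425], [0.0, 0.0, 0.0, 1.0]] dict_keys(['camera_matrix', 'view'])
top [[590.7, 0.0, 316.5], [0.0, 590.7, 237.8], [0.0, 0.0, 1.0]] [[-0.0163, -0.9999, 0.0032, -0.0433], [0.9792, -0.0153, 0.2025, -0.4665], [-0.2025, 0.0064, 0.9793, -1.5029], [0.0, 0.0, 0.0, 1.0]] dict_keys(['camera_matrix', 'view'])
{'t': 0.1, 'q': [1.053, 0.207, 1.543, 0.0, 1.394, -0.151], 'dq': [0.0, -0.0, -0.002, -0.001, -0.001, -0.001], 'tau': [-0.001, -38.41, -29.255, -0.0, 0.005, -0.0], 'tool_pos': [0.206, 0.536, 0.23], 'tcp_rot': [0.182, 0.983, -0.001, -0.0], 'contact_force': [-0.059, -0.024, 0.818], 'wrist_torque': [-0.039, 0.06, 0.032], 'grasp_force': 0.0, 'grip_width': 0.086}
```

View pics/side0.png

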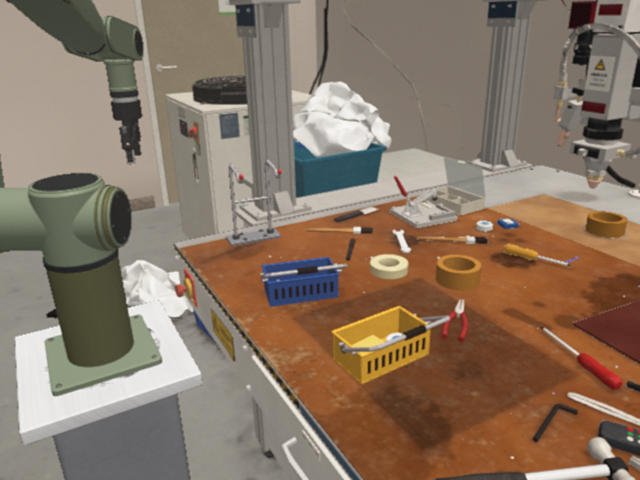

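View pics/top0.png

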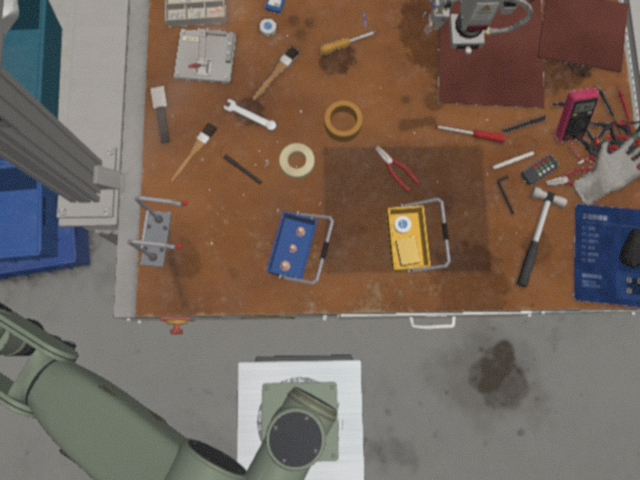

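The side view shows the blue basket at about (300,283) with its bail folded to the right, and the hook stand at (255,200) with red tips at about (241,177) and (281,172). In the top view the blue basket is at (292,246), its sleeve at (326,250), and the red tips at (183,203) and (178,245). The yellow basket is at (408,238).

```bash
cat > h.py <<'E'
import cv2,numpy as np
from cell import *
def ray(n,uv):
    c=calibration(n);K=c["camera_matrix"];V=np.array(c["view"]);R=V[:3,:3]
    d=np.linalg.inv(K)@[uv[0],uv[1],1];return -R.T@V[:3,3],R.T@(d*[1,-1,-1])
def onz(n,uv,z):
    o,d=ray(n,uv);return o+d*(z-o[2])/d[2]
def tri(a,b):
    (o,d),(p,e)=ray("top",a),ray("side",b)
    s=np.linalg.lstsq(np.c_[d,-e],p-o,rcond=None)[0];x,y=o+d*s[0],p+e*s[1]
    return (x+y)/2,np.linalg.norm(x-y)
def proj(n,P):
    c=calibration(n);V=np.array(c["view"]);p=V[:3,:3]@P+V[:3,3];q=c["camera_matrix"]@(p*[1,-1,-1]);return q[:2]/q[2]
def blobs(m,box,amin=4):
    x0,y0,x1,y1=box;k=np.zeros_like(m);k[y0:y1,x0:x1]=m[y0:y1,x0:x1]
    n,l,st,ce=cv2.connectedComponentsWithStats(k)
    return [(ce[i].round(1).tolist(),int(st[i,4])) for i in range(1,n) if st[i,4]>=amin]
E
python3 - <<'E'
from h import *
t=cv2.imread("pics/top0.png");s=cv2.imread("pics/side0.png")
red=lambda I:(((I[...,2].astype(int)-I[...,1])>70)&((I[...,2].astype(int)-I[...,0])>60)).astype(np.uint8)
print("red",blobs(red(t),(130,190,195,260)),blobs(red(s),(225,155,295,195)))
dark=lambda I:(I.max(2)<60).astype(np.uint8)
print("dark",blobs(dark(t),(315,225,340,275)),blobs(dark(s),(280,255,350,285)))
h=cv2.cvtColor(t,cv2.COLOR_BGR2HSV);b=cv2.inRange(h,(105,120,40),(125,255,255))
k=np.zeros_like(b);k[200:295,260:335]=b[200:295,260:335]
c=max(cv2.findContours(k,0,2)[0],key=cv2.contourArea)
r=cv2.minAreaRect(c);print(r,[onz("top",p,.06).round(3).tolist() for p in cv2.boxPoints(r)])
z=lambda I,x0,y0,w,hh:cv2.resize(I[y0:y0+hh,x0:x0+w],(400,300),interpolation=cv2.INTER_CUBIC)
cv2.imwrite("pics/crop0.png",np.vstack([np.hstack([z(t,255,205,100,75+0),z(t,115,185,100,75)]),np.hstack([z(s,255,245,100,75),z(s,215,155,120,90)])]))
E
```

```text
red [([185.0, 202.0], 21), ([178.7, 245.6], 18)] [([279.3, 170.8], 12), ([240.5, 176.2], 13)]
dark [([324.2, 249.6], 57)] [([347.5, 258.0], 6), ([307.3, 270.0], 103), ([324.5, 283.5], 4), ([331.3, 283.0], 7)]
((291.5191955566406, 245.59616088867188), (34.81919860839844, 61.744876861572266), 15.255120277404785) [[0.379, 0.079, 0.06], [0.536, 0.037, 0.06], [0.51, -0.051, 0.06], [0.354, -0.007, 0.06]]
```

View pics/crop0.png

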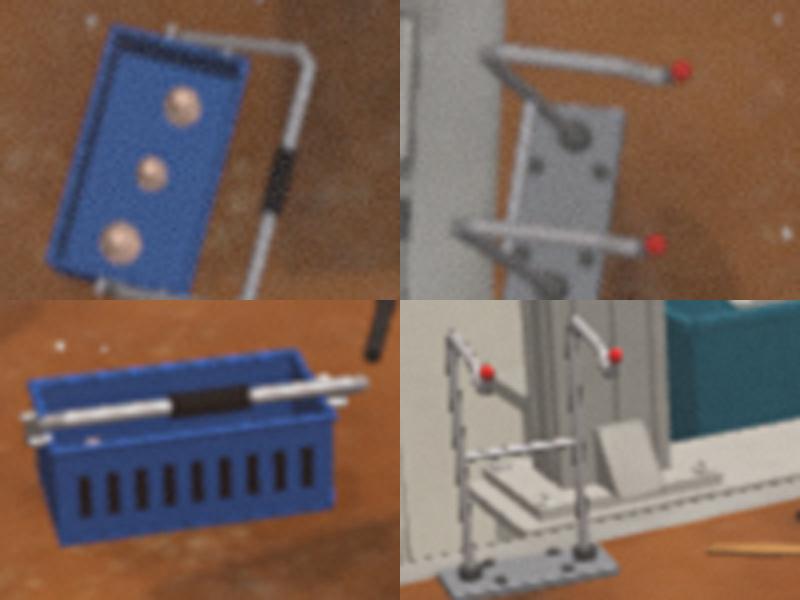

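The crop shows the sleeve clearly in both views, the two red tips, and the basket's long sides. All of them are unobstructed.

```bash
python3 - <<'E'
from h import *
g,e=tri((324.2,249.6),(307.3,270.0));print("sleeve",g.round(4),e,onz("top",(324.2,249.6),.1).round(4))
A,e1=tri((185,202),(279.3,170.8));B,e2=tri((178.7,245.6),(240.5,176.2));print("tips",A.round(4),e1,B.round(4),e2,np.linalg.norm(A-B))
A,B=[onz("top",p,.226) for p in((185,202),(178.7,245.6))];print("tips onz",A,B,np.linalg.norm(A-B))
d=(A-B)/np.linalg.norm(A-B);x=np.array([-d[1],d[0],0]);print("hook bar dir",d,"hook x",x,"deg",np.degrees(np.arctan2(d[1],d[0])))
print("seat",(A+B)/2+.018*x)
up=[onz("top",p,.235) for p in((138,199),(131,242))];print("uprights",up)
# sleeve axis & basket
P=np.array([[.379,.079],[.536,.037],[.51,-.051],[.354,-.007]]);print("bask",P.mean(0),np.degrees(np.arctan2(-.042,.157)))
t=cv2.imread("pics/top0.png")
# bar wire ends in top: crop pixel -> image
for p in((305,70),(255,290)):print("bar",onz("top",(255+p[0]/4,205+p[1]/4),.1).round(4))
E
```

```text
sleeve [ 0.4241 -0.069   0.0992] 0.0009734103464508113 [ 0.4244 -0.0692  0.1   ]
tips [0.5189 0.2575 0.2268] 0.0008946024910810252 [0.4151 0.2692 0.226 ] 0.0011712560068616663 0.10454388516129914
tips onz [0.51959352 0.25750247 0.226     ] [0.41563351 0.26904147 0.226     ] 0.10459843309200133
hook bar dir [ 0.99389644 -0.1103171   0.        ] hook x [0.1103171  0.99389644 0.        ] deg -6.333595049309157
seat [0.46959922 0.2811621  0.226     ]
uprights [array([0.52604904, 0.36518348, 0.235     ]), array([0.42400006, 0.37665164, 0.235     ])]
bask [0.44475 0.0145 ] -14.976835939542095
bar [ 0.4943 -0.0885  0.1   ]
bar [ 0.3537 -0.0542  0.1   ]
```

```bash
cat >> h.py <<'E'
from scipy.spatial.transform import Rotation as Ro
def tool(u,t):  # u: horizontal closing dir, t: tilt (fingers point toward +u)
    u=np.array([*u,0])/np.hypot(*u);Z=np.array([0,0,1.])
    z=-np.cos(t)*Z+np.sin(t)*u;y=np.cos(t)*u+np.sin(t)*Z;return np.c_[np.cross(y,z),y,z]
def rows(goals):  # goals: (grasp point, u, tilt deg)
    s=sense();R0=Ro.from_quat(s["tcp_rot"]).as_matrix();p0=np.array(s["tool_pos"])
    for g,u,t in goals:
        R=tool(u,np.radians(t));p=np.array(g)+.019*R[:,2]
        print((100*R0.T@(p-p0)).round(1).tolist(),Ro.from_matrix(R0.T@R).as_rotvec().round(3).tolist())
UB=(.25,.968);UH=(.1103,.9939)
E
python3 - <<'E'
from h import *
g=np.array([.4243,-.069,.0995])
for t in(35,):
    z=tool(UB,np.radians(t))[:,2]
    rows([((.26,.38,.38),UB,0),((.4,.0,.3),UB,15),(g-.09*z,UB,t),(g,UB,t)])
E
```

```text
[-10.6, -12.7, -13.1] [-0.002, -0.0, -0.114]
[-37.3, -42.6, -5.1] [-0.264, 0.014, -0.113]
[-42.6, -52.7, 7.4] [-0.612, 0.034, -0.111]
[-42.0, -47.5, 14.7] [-0.612, 0.034, -0.111]
```

apply_moves([
  [[-10.6,-12.7,-13.1],[0,0,-0.114],0.5],
  [[-10.6,-12.7,-13.1],[0,0,-0.114],0.5],
  [[-10.6,-12.7,-13.1],[0,0,-0.114],0.5],
  [[-10.6,-12.7,-13.1],[0,0,-0.114],0.5],
  [[-37.3,-42.6,-5.1],[-0.264,0.014,-0.113],0.5],
  [[-37.3,-42.6,-5.1],[-0.264,0.014,-0.113],0.5],
  [[-37.3,-42.6,-5.1],[-0.264,0.014,-0.113],0.5],
  [[-37.3,-42.6,-5.1],[-0.264,0.014,-0.113],0.5],
  [[-37.3,-42.6,-5.1],[-0.264,0.014,-0.113],0.5],
  [[-37.3,-42.6,-5.1],[-0.264,0.014,-0.113],0.5],
  [[-37.3,-42.6,-5.1],[-0.264,0.014,-0.113],0.5],
  [[-37.3,-42.6,-5.1],[-0.264,0.014,-0.113],0.5],
], newtons=20)

```text
t: 1.6
tool_pos: [0.4016, 0.004, 0.2804]
tcp_rot: [0.127, 0.983, 0.131, 0.015]
contact_force: [-0.2, 0.5, 0.5]
grip_width: 0.0426
grasp_force: 0.0
```

```bash
python3 - <<'E'
from h import *
g=np.array([.4243,-.069,.0995]);print(sense()["tool_pos"],sense()["q"])
z=tool(UB,np.radians(35))[:,2]
rows([((.4,.0,.3),UB,15),(g-.09*z,UB,35),(g-.04*z,UB,35),(g,UB,35)])
E
```

```text
[0.40161513 0.00401148 0.28041827] [-0.42083954 -0.2432929   1.90470853  0.26119685  1.52912132 -1.75134716]
[0.1, 0.1, -0.1] [0.003, -0.002, -0.005]
[-4.1, -13.4, 9.1] [-0.346, -0.001, -0.005]
[-4.1, -11.7, 13.8] [-0.346, -0.001, -0.005]
[-4.1, -10.4, 17.5] [-0.346, -0.001, -0.005]
```

apply_moves([
  [[-4.1,-13.4,9.1],[-0.346,0,0],0.5],
  [[-4.1,-13.4,9.1],[-0.346,0,0],0.5],
  [[-4.1,-13.4,9.1],[-0.346,0,0],0.5],
  [[-4.1,-13.4,9.1],[-0.346,0,0],0.5],
  [[-4.1,-12.6,11.5],[-0.346,0,0],0.5],
  [[-4.1,-11.7,13.8],[-0.346,0,0],0.5],
  [[-4.1,-11.0,15.7],[-0.346,0,0],0.5],
  [[-4.1,-10.4,17.5],[-0.346,0,0],0.5],
  [[-4.1,-10.4,17.5],[-0.346,0,0],0.5],
])

```text
t: 2.72
tool_pos: [0.4274, -0.0551, 0.0868]
tcp_rot: [0.119, 0.946, 0.299, 0.037]
contact_force: [0.3, -0.7, -0.2]
grip_width: 0.0427
grasp_force: 0.0
```

```bash
python3 - <<'E'
from h import *
print(sense()["q"],sense()["contact_force"])
s=grab_frame("side");t=grab_frame("top")
z=lambda I,x0,y0,w,hh:cv2.resize(I[y0:y0+hh,x0:x0+w],(400,300),interpolation=cv2.INTER_CUBIC)
cv2.imwrite("pics/g1.png",np.hstack([z(s,245,220,120,90),z(t,255,185,120,90)]))
rows([((.4243,-.069,.0995),UB,35)])
E
```

```text
[-0.73698281  0.22492726  2.0058842   0.55839552  1.27698958 -2.32470096] [ 0.31613905 -0.65823329 -0.19701228]
[0.1, -0.3, 0.2] [-0.001, 0.001, 0.003]
```

View pics/g1.png

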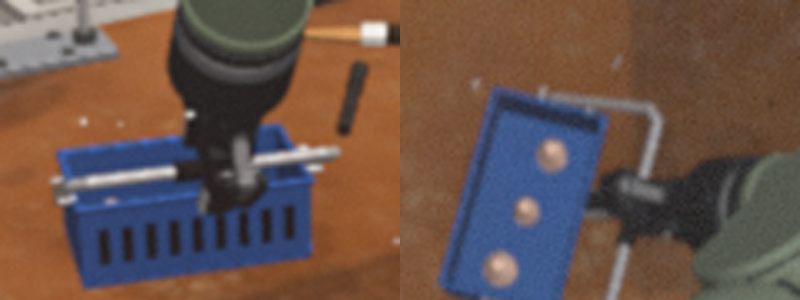

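The side and top views show the fingers straddling the sleeve at about (215,170) and (630,205) in the crop. The basket has not moved, so I close the gripper.

apply_moves([
  [[0.1,-0.2,0.2],[0,0,0],0.3],
  [[0.1,-0.2,0.2],[0,0,0],0.0],
  [[0.1,-0.2,0.2],[0,0,0],0.0],
  [[0.1,-0.2,0.2],[0,0,0],0.0],
  [[0.1,-0.2,0.2],[0,0,0],0.0],
], newtons=20)

```text
t: 3.45
tool_pos: [0.4269, -0.0588, 0.0836]
tcp_rot: [0.12, 0.946, 0.298, 0.039]
contact_force: [-1.7, -2.8, 1.4]
grip_width: 0.0131
grasp_force: 20.1
```

```bash
python3 - <<'E'
from h import *
s=sense();R=Ro.from_quat(s["tcp_rot"]).as_matrix();g=np.array(s["tool_pos"])-.019*R[:,2];print("grasp",g,s["contact_force"])
u=np.array([*UB,0]);pv=np.array([.4243,-.069,.1])+.0866*u;pv[2]=.05
G=[]
for a in (38,46,54,62,70,78,86,92):
    r=np.radians(a);G.append((pv+.1*(-np.cos(r)*u+np.sin(r)*np.array([0,0,1])),UB,35*(90-a)/60 if a<90 else 0))
rows(G)
E
```

```text
grasp [ 0.42417665 -0.06928562  0.09917312] [-1.67676799 -2.75546656  1.42488406]
[-0.0, 1.2, -0.6] [0.08, 0.002, -0.0]
[-0.0, 2.4, -0.9] [0.162, 0.002, -0.0]
[-0.0, 3.7, -1.0] [0.243, 0.002, -0.0]
[-0.0, 4.9, -1.0] [0.324, 0.002, -0.0]
[-0.0, 6.1, -0.8] [0.406, 0.002, -0.0]
[-0.0, 7.3, -0.4] [0.487, 0.002, -0.0]
[-0.0, 8.4, 0.1] [0.569, 0.002, -0.0]
[-0.0, 9.2, 0.7] [0.61, 0.002, -0.001]
```

apply_moves([
  [[0,0.6,-0.35],[0.04,0,0],0],
  [[0,1.2,-0.6],[0.08,0,0],0],
  [[0,1.8,-0.75],[0.121,0,0],0],
  [[0,2.4,-0.9],[0.162,0,0],0],
  [[0,3.05,-0.95],[0.202,0,0],0],
  [[0,3.7,-1.0],[0.243,0,0],0],
  [[0,4.3,-1.0],[0.284,0,0],0],
  [[0,4.9,-1.0],[0.324,0,0],0],
  [[0,5.5,-0.9],[0.365,0,0],0],
  [[0,6.1,-0.8],[0.406,0,0],0],
  [[0,6.7,-0.6],[0.446,0,0],0],
  [[0,7.3,-0.4],[0.487,0,0],0],
])

```text
t: 4.95
tool_pos: [0.4422, -0.0033, 0.1292]
tcp_rot: [0.126, 0.99, 0.059, 0.01]
contact_force: [2.3, -2.4, 0.1]
grip_width: 0.0129
grasp_force: 19.8
```

```bash
python3 - <<'E'
from h import *
s=sense();print(s["q"])
u=np.array([*UB,0]);pv=np.array([.4243,-.069,.1])+.0866*u;pv[2]=.05
G=[]
for a in (78,82,86,90,91):
    r=np.radians(a);G.append((pv+.1*(-np.cos(r)*u+np.sin(r)*np.array([0,0,1])),UB,35*(90-a)/60 if a<90 else 0))
rows(G)
E
```

```text
[-0.29198768  0.02273219  1.9801881   0.13252075  1.14252451 -1.66516013]
[0.1, -0.0, 0.0] [-0.002, 0.004, 0.0]
[0.1, 0.6, -0.0] [0.039, 0.004, -0.0]
[0.1, 1.2, -0.0] [0.08, 0.004, -0.0]
[0.1, 1.9, 0.0] [0.12, 0.004, -0.0]
[0.1, 2.0, 0.1] [0.12, 0.004, -0.0]
```

apply_moves([
  [[0,0.6,0],[0.04,0,0],0],
  [[0,1.2,0],[0.08,0,0],0],
  [[0,1.9,0],[0.12,0,0],0],
  [[0,2.0,0.1],[0.12,0,0],0],
  [[0,2.0,0.1],[0.12,0,0],0],
  [[0,2.0,0.1],[0.12,0,0],0],
])

```text
t: 5.7
tool_pos: [0.4472, 0.0167, 0.1312]
tcp_rot: [0.126, 0.992, 0.002, 0.002]
contact_force: [-0.3, 0.2, 5.6]
grip_width: 0.0129
grasp_force: 20.3
```

```bash
python3 - <<'E'
from h import *
s=grab_frame("side");t=grab_frame("top")
z=lambda I,x0,y0,w,hh:cv2.resize(I[y0:y0+hh,x0:x0+w],(400,300),interpolation=cv2.INTER_CUBIC)
cv2.imwrite("pics/g2.png",np.hstack([z(s,235,200,140,105),z(t,245,185,120,90)]))
s=sense();R=Ro.from_quat(s["tcp_rot"]).as_matrix();print(np.array(s["tool_pos"])-.019*R[:,2])
E
```

```text
[0.4471238  0.01659989 0.15022636]
```

View pics/g2.png

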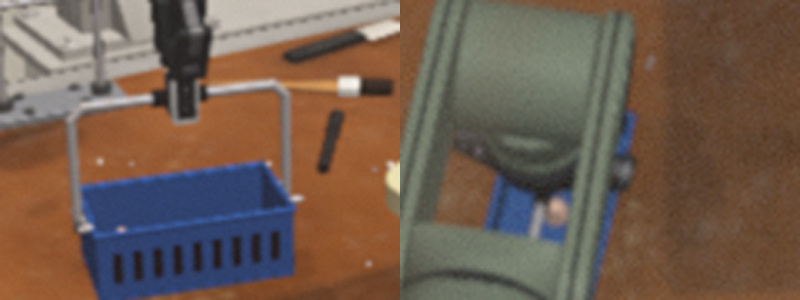

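The bail is upright over the standing basket, with the sleeve in the fingers at about (183,95) in the crop. Next I grip harder and lift.

```bash
python3 - <<'E'
from h import *
xh=np.array([*UH,0]);S=np.array([.4694,.2812,.217]);Z=np.array([0,0,1.])
rows([((.447,.0166,.18),UB,0),((.447,.0166,.27),UB,0),(S-.09*xh+.053*Z,UH,0)])
E
```

```text
[0.0, 0.0, -3.0] [0.004, 0.003, -0.0]
[-0.0, 0.0, -12.0] [0.004, 0.003, -0.0]
[3.2, 17.3, -11.9] [0.004, 0.004, -0.142]
```

apply_moves([
  [[0,0,0],[0,0,0],0],
  [[0,0,0],[0,0,0],0],
  [[0,0,-0.5],[0,0,0],0],
  [[0,0,-1.5],[0,0,0],0],
  [[0,0,-3],[0,0,0],0],
  [[0,0,-4.5],[0,0,0],0],
  [[0,0,-6],[0,0,0],0],
  [[0,0,-7.5],[0,0,0],0],
  [[0,0,-9],[0,0,0],0],
  [[0,0,-10.5],[0,0,0],0],
  [[0,0,-12],[0,0,0],0],
  [[0,0,-12],[0,0,0],0],
], newtons=60)

```text
t: 7.3
tool_pos: [0.4471, 0.0164, 0.2518]
tcp_rot: [0.126, 0.992, 0.001, 0.003]
contact_force: [0.4, -0.3, -6.5]
grip_width: 0.0117
grasp_force: 58.6
```

apply_moves([
  [[0.2,1,0],[0,0,0],0],
  [[0.5,2.5,0],[0,0,-0.02],0],
  [[0.8,4.5,0],[0,0,-0.035],0],
  [[1.2,6.5,0],[0,0,-0.05],0],
  [[1.6,8.5,0],[0,0,-0.065],0],
  [[1.9,10.5,0],[0,0,-0.08],0],
  [[2.3,12.5,0],[0,0,-0.1],0],
  [[2.6,14.5,0],[0,0,-0.12],0],
  [[2.9,16,0.1],[0,0,-0.13],0],
  [[3.1,17,0.1],[0,0,-0.142],0],
  [[3.2,17.3,0.1],[0,0,-0.142],0],
  [[3.2,17.3,0.1],[0,0,-0.142],0],
])

```text
t: 8.8
tool_pos: [0.4581, 0.1919, 0.2495]
tcp_rot: [0.056, 0.998, 0.001, 0.001]
contact_force: [0.5, -0.5, -6.9]
grip_width: 0.0121
grasp_force: 58.6
```

```bash
python3 - <<'E'
from h import *
s=grab_frame("side");t=grab_frame("top")
z=lambda I,x0,y0,w,hh:cv2.resize(I[y0:y0+hh,x0:x0+w],(400,300),interpolation=cv2.INTER_CUBIC)
cv2.imwrite("pics/g3.png",np.hstack([z(s,205,120,160,120),z(t,115,160,140,105)]))
xh=np.array([*UH,0]);S=np.array([.4694,.2812,.217]);Z=np.array([0,0,1.])
rows([(S+.05*Z,UH,0),(S,UH,0)]);st=sense();print(st["q"],st["contact_force"])
E
```

```text
[-0.1, 9.0, 0.2] [0.003, 0.001, -0.001]
[-0.1, 9.0, 5.2] [0.003, 0.001, -0.001]
[ 0.22013806  0.02188155  1.70797783  0.00197435  1.40952464 -1.23908741] [-0.17684131 -0.22567287 -6.40897386]
```

View pics/g3.png

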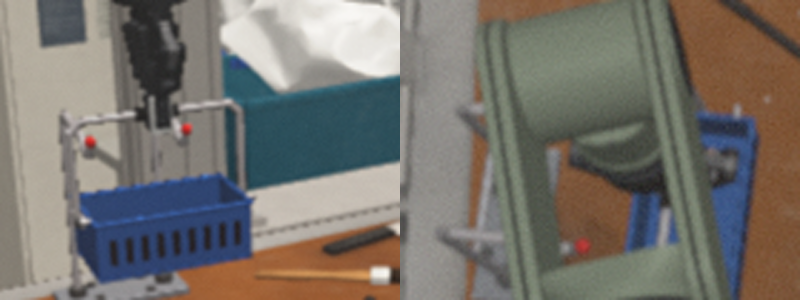

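The basket hangs level in front of the stand. In the crop the bar runs from (75,120) to (238,103), above and in front of the red tips at (90,143) and (186,130). I move it over the tips.

apply_moves([
  [[0,0.5,0.1],[0,0,0],0],
  [[0,1.5,0.1],[0,0,0],0],
  [[0,2.5,0.1],[0,0,0],0],
  [[0,3.5,0.1],[0,0,0],0],
  [[0,4.5,0.1],[0,0,0],0],
  [[0,5.5,0.1],[0,0,0],0],
  [[0,6.5,0.1],[0,0,0],0],
  [[0,7.5,0.1],[0,0,0],0],
  [[0,8.5,0.1],[0,0,0],0],
  [[-0.1,9,0.1],[0,0,0],0],
  [[-0.1,9,0.1],[0,0,0],0],
  [[-0.1,9,0.1],[0,0,0],0],
])

```text
t: 10.4
tool_pos: [0.4692, 0.2811, 0.2487]
tcp_rot: [0.056, 0.998, 0.001, 0.001]
contact_force: [-0.2, -0.5, -6.0]
grip_width: 0.0118
grasp_force: 58.6
```

```bash
python3 - <<'E'
from h import *
s=grab_frame("side");t=grab_frame("top")
z=lambda I,x0,y0,w,hh:cv2.resize(I[y0:y0+hh,x0:x0+w],(400,300),interpolation=cv2.INTER_CUBIC)
cv2.imwrite("pics/g4.png",np.hstack([z(s,205,120,160,120),z(t,115,160,140,105)]))
xh=np.array([*UH,0]);S=np.array([.4694,.2812,.217])
rows([(S,UH,0)]);st=sense();print(st["q"],st["contact_force"])
E
```

```text
[-0.0, 0.0, 5.1] [0.003, 0.001, -0.001]
[ 0.3802515   0.13163124  1.59178217  0.00175578  1.41567915 -1.07910657] [ 0.42007912  0.21837124 -6.22306102]
```

View pics/g4.png

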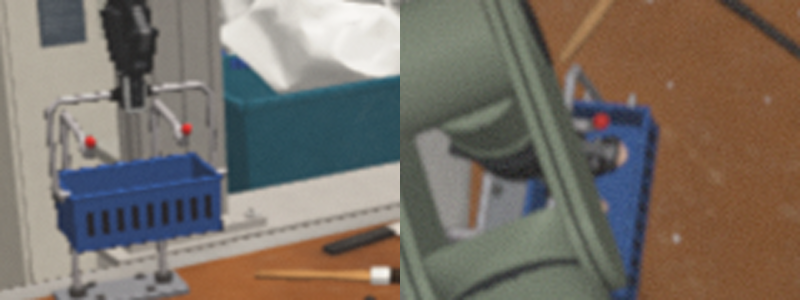

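The bar, at about (55–208, 85–105) in the crop, is now above and behind the tips at (90,143) and (186,130). Both prongs lie inside the bail, so I lower it.

apply_moves([
  [[0,0,1],[0,0,0],0],
  [[0,0,2],[0,0,0],0],
  [[0,0,3],[0,0,0],0],
  [[0,0,3.8],[0,0,0],0],
  [[0,0,4.3],[0,0,0],0],
  [[0,0,4.7],[0,0,0],0],
  [[0,0,4.9],[0,0,0],0],
  [[0,0,5.0],[0,0,0],0],
  [[0,0,5.0],[0,0,0],0],
])

```text
t: 11.62
tool_pos: [0.4695, 0.2816, 0.199]
tcp_rot: [0.056, 0.998, 0.002, 0.001]
contact_force: [-0.2, 0.2, -7.3]
grip_width: 0.012
grasp_force: 58.7
```

apply_moves([
  [[0,0,0.1],[0,0,0],0],
  [[0,0,0.1],[0,0,0],0],
  [[0,0,0.2],[0,0,0],0],
  [[0,0,0.2],[0,0,0],0],
])

```text
t: 12.12
tool_pos: [0.4697, 0.2817, 0.198]
tcp_rot: [0.056, 0.998, 0.002, 0.001]
contact_force: [-2.1, -1.5, 1.4]
grip_width: 0.0122
grasp_force: 59.4
```

apply_moves([
  [[0,0,0],[0,0,0],0],
  [[0,0,0],[0,0,0],0.2],
  [[0,0,0],[0,0,0],0.3],
  [[0,0,0],[0,0,0],0.45],
  [[0,0,0],[0,0,0],0.5],
  [[0,0,0],[0,0,0],0.5],
], newtons=20)

```text
t: 12.88
tool_pos: [0.4694, 0.2815, 0.1968]
tcp_rot: [0.056, 0.998, 0.002, 0.001]
contact_force: [-0.1, 0.1, -0.5]
grip_width: 0.0427
grasp_force: 0.0
```

```bash
python3 - <<'E'
from h import *
s=grab_frame("side");t=grab_frame("top")
z=lambda I,x0,y0,w,hh:cv2.resize(I[y0:y0+hh,x0:x0+w],(400,300),interpolation=cv2.INTER_CUBIC)
cv2.imwrite("pics/g5.png",np.hstack([z(s,205,120,160,120),z(t,115,160,140,105)]))
E
```

```text
(no output)
```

View pics/g5.png

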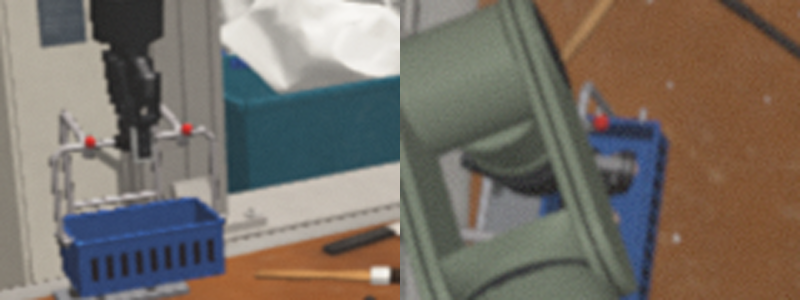

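The gripper is open, and the bar is seated behind both tips at (90,143) and (186,130) in the crop, with the basket hanging level. I retract straight up.

apply_moves([
  [[0,0,-1],[0,0,0],0.5],
  [[0,0,-2.5],[0,0,0],0.5],
  [[0,0,-4.5],[0,0,0],0.5],
  [[0,0,-7],[0,0,0],0.5],
  [[0,0,-10],[0,0,0],0.5],
  [[0,0,-14],[0,0,0],0.5],
  [[0,0,-18],[0,0,0],0.5],
  [[0,0,-18],[0,0,0],0.5],
  [[0,-15,-18],[0,0,0],0.5],
  [[0,-20,-18],[0,0,0],0.5],
  [[0,-25,-18],[0,0,0],0.5],
  [[0,-25,-18],[0,0,0],0.5],
])

```text
t: 14.48
tool_pos: [0.4404, 0.0309, 0.376]
tcp_rot: [0.055, 0.998, 0.001, 0.001]
contact_force: [0.9, -0.4, 0.5]
grip_width: 0.0427
grasp_force: 0.0
```

apply_moves([
  [[0,-5,0],[0,0,0],0.5],
  [[0,-5,0],[0,0,0],0.5],
  [[0,-5,0],[0,0,0],0.5],
  [[0,-5,0],[0,0,0],0.5],
  [[0,-5,0],[0,0,0],0.5],
  [[0,-5,0],[0,0,0],0.5],
  [[0,-5,0],[0,0,0],0.5],
  [[0,-5,0],[0,0,0],0.5],
])

```text
t: 15.48
tool_pos: [0.4358, -0.017, 0.3759]
tcp_rot: [0.055, 0.998, 0.001, 0.001]
contact_force: [0.2, 0.6, 0.3]
grip_width: 0.0421
grasp_force: 0.0
```

```bash
python3 - <<'E'
from h import *
s=grab_frame("side");t=grab_frame("top")
z=lambda I,x0,y0,w,hh:cv2.resize(I[y0:y0+hh,x0:x0+w],(400,300),interpolation=cv2.INTER_CUBIC)
cv2.imwrite("pics/g6.png",np.hstack([z(s,205,120,160,120),z(t,115,160,140,105)]))
E
```

```text
(no output)
```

View pics/g6.png

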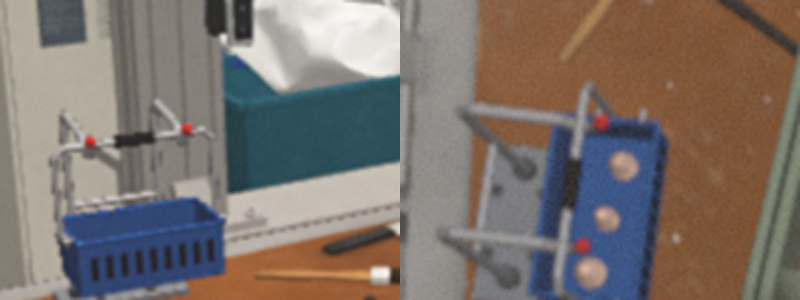

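The basket hangs with its bar across both prongs. The sleeve is at (570,183) in the top crop and (135,138) in the side crop, and the robot is clear.

```bash
python3 - <<'E'
from h import *
P,e=tri((115+170*.35,160+183*.35),(205+135*.4,120+138*.4));d=P-[.4694,.2812,.217];print(P.round(4),e,"x",d@[.1103,.9939,0],"y",d@[.9939,-.1103,0],"z",d[2])
E
python3 -c "
from cell import *
print(finish_job())"
```

```text
[0.4699 0.2825 0.2164] 0.001537947963954852 x 0.0012990566681169876 y 0.00034032320441815543 z -0.0006058481424269513
the job is handed in; nothing more can be done
None
```

The blue basket hangs level by its bail on both prongs, with the bar measured within about 2 mm of the seat; the bail was raised upright on the bench first, the yellow basket was not touched, and the job was handed in at about 15.6 s (no verdict was returned).

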